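# Scrub a beaker with a bottle brush and rack the brush on its drain cradle

## Robot

A 7-joint arm with a two-finger parallel gripper is mounted at the origin on a cart in front of the work surface, level with it; the furniture and walls round the work are solid. World frame = base frame: x ahead of the robot, y to its left, z up, the work surface at z = 0. Lengths are in m, angles in rad, forces in N, time in s.
With the tool pointing down it reaches from about 0.425 to 0.875 m from the base axis. Payload 4.7 kg.
Tool frame: the origin (TCP) lies where the fingers leave the gripper's body, on its centre line; the fingertips stand 70 mm ahead of it and the grasp point (between the pads) lies 51 mm ahead of it; z points along the fingers, y is the line along which they close (so a half turn about z gives the same grasp; the last joint's range is limited). The gripper opens to 87 mm and grips with 3 to 60 N. Pads are 19 mm wide; open, the fingers measure 117 mm over their backs; the gripper's body (75 mm by 190 mm) begins 51 mm behind the grasp point.
Start: joints at [1.186, 0.321, -0.07, 1.45, 0.023, 1.371, -0.057], TCP at [0.252, -0.599, 0.292] pointing down, gripper open.
Joint ranges: [-2.86, 2.86], [-0.3, 2.09], [-1.38, 1.24], [0.06, 2.45], [-1.56, 4.7], [0.09, 2.05], [-2.69, 2.69]. Speed limits (rad/s): [2.57, 2.57, 3.14, 3.14, 3.14, 3.14, 3.14].

## Interface

Orientations are given as a rotation vector (axis times angle).
In Python, from bench import ctrl gives the robot as it stands.
- The arm moves only by the tool drive_tool, never from a script. Its argument "motion" is a list of rows, each a list of 3 entries, a list of its own where there are three numbers: the shift along the tool's x, y, z in cm, then the turn, a rotation vector about the tool's x, y, z in degrees, then the opening, from -1 (shut) to 1 (fully open). In form: [[[x, y, z], [ax, ay, az], claw], ...]. A call has 1 to 12 rows; each row shifts and turns the commanded pose from where the row before left it, along the tool's axes as they then stand; what a row does not reach is not made up. A row lasts 1/8 s, in which the tool goes at most 62.5 mm and 10.7 degrees, less where a joint would pass 70% of its speed; a pose out of reach is approached as far as the arm can. A call with a gripper value outside its range is refused whole. The fingers move at their own pace and stop on an object; "force" is the grip in N (left out, the last holds). Time passes only in rows, so rows that do not move let the fingers close. It gives the time, the measured TCP pose, the force, the opening and the grip force at its end, in the units of the state.
- ctrl.get_state(): the state, without advancing time (a new reading comes with each control period).
- ctrl.get_image(name): name is "scene" or "top" or "wrist"; returns the picture (400x640x3 uint8, red, green, blue); there is no depth.
- ctrl.calibration(name): a dict with "K" (3x3 intrinsics, pixels), "distortion" ([k1, k2, p1, p2, k3] as OpenCV has them; the pictures are not rectified), "origin" and "attitude" of the camera in the world; the wrist camera has in their place "tool_from_camera" (4x4, takes a point from camera to tool coordinates, whose origin is the TCP and whose axes are the flange's). Camera axes: x right, y up, looking along -z (the intrinsics and any distortion apply to the point x, -y, -z); pixel columns grow to the right and rows downward; lengths in m; the calibration is good to about 2 mm. A picture is of the moment at which its call begins: read the wrist's pose just before it. calibration takes no time and is no camera call.
- ctrl.close_job(): hands the job in; it is judged then, once.
The state is a dict: "time": time; "joint_positions": joint angles; "qd": joint speeds; "joint_torque": joint torques, N m; "position": TCP position; "tool_rot": TCP orientation; "ft_force": force on the tool from outside, world axes, zero at the start; "torque": the same for the moment, N m; "grip_width": opening from 0.0 (shut) to 1.0 (fully open); "grip_force": force on a finger pad.
Only numpy, scipy, OpenCV 4.12 (cv2) and the standard library are available. Lean on these libraries where they do the work, as an engineer would, in place of code of your own. Each camera call takes 0.05 s, during which the arm holds its last target. There are 200 camera calls.

## Task

Take the bottle brush from its metal pot and scrub out the glass beaker that stands near it: push the bristles right down to the bottom three times, drawing the brush at least half-way up the beaker in between. Stand the brush back in its pot and let go of it, then take it again and lay it in the blue drain cradle, bristle end on the floor under the retaining lip and handle down in the steel fork. Leave the beaker standing upright about where it is and do not disturb the marker, the blue cap or the rubber bung.

Things in the scene. Friction and masses are not known exactly. Their poses are not given: they have to be found in the camera images.
- brush_tip (a point): Bristle end of the bottle brush: the centre of its flat round end face. The loose brush is 195 mm long, about 60 g and rigid; its z axis runs from this tip along the brush to the handle end. From the tip: white/blue bristle head 28 mm in diameter over 0-55 mm (solid to the touch, it does not bend), bare steel shaft 8 mm in diameter over 55-75 mm, green handle 16 mm in diameter over 75-195 mm. At the start it stands upright in the pot.
- brush_handle (a point): Middle of the brush's green handle, on the axis, 135 mm from the bristle tip and 60 mm below the handle's end; same axes as brush_tip. A grip 40 mm above it (20 mm below the handle's end) suits an upright brush taken from above; a grip here, slanted about 45 degrees to the handle, lets the brush be laid down.
- beaker: Loose clear glass beaker, 45 g, 71 mm high, rim 58 mm in outer diameter, clear bore at least 44 mm wide, inner floor 3 mm above its underside. Origin at the centre of the underside, z up.
- beaker_centre (a point): Point on the beaker's axis half-way up, 35.5 mm above its underside.
- pot_floor (a point): Centre of the inner floor of the brush pot, 6 mm above the bench. The pot is fixed, of steel on a grey round foot 84 mm wide: bore 38 mm in diameter, mouth flared to 48 mm, rim 72 mm above the bench. The brush stands in it with some play.
- cradle: Fixed blue plastic drain cradle, about 203 mm long in its y, 80 mm wide in its x. Origin on the bench, 90 mm from the inner face of its back wall; its y axis points from the lip end to the fork end, z up. The brush lies along y, tip toward -y.
- lip_floor (a point): On the cradle's floor (8 mm above the bench) at the foot of the back wall's inner face, mid-width; axes as the cradle. The lip overhangs 18 mm from the back wall (to y = +18 mm here), its underside 42 mm above this floor, 6 mm thick; cheeks at both sides leave 50 mm of width up to y = +30 mm. The bristle end belongs on this floor under the lip.
- fork (a point): Bottom of the cradle's V-shaped fork of 8 mm steel rod, at its mid-width: the top of the rod, 65 mm above the bench and 180 mm in +y from lip_floor. The V opens upward, arms reaching 26 mm to each side and 30 mm higher. The handle lies in it near its end; the racked brush slopes about 18 degrees, handle end high, with the middle of the handle about 63 mm above the bench.
- marker: White marker pen with a black cap, 129 mm long, lying on the bench nearest the robot; leave it alone. Origin at its underside.
- blue_cap: Blue plastic tube cap, 34 mm wide, 14 mm high, on the bench; leave it alone. Origin at its underside.
- rubber_bung: Reddish rubber bung, 35 mm wide, 28 mm high, on the bench; leave it alone. Origin at its underside.
- brush: The whole brush; its origin and axes are those of brush_tip.
Not all that is in view belongs to the job. There is more than one size of the cradle; the one meant has the size given above. What is shaped like the brush but yellow is not meant.

How it is judged:
On the way, in this order (a step that is already met when the one before it is completed fails the run):
1. bristle end down at the bottom of the beaker (first time; tip at most 13 mm above the inner floor) (z of brush_tip in the frame of beaker between -0.005 and 0.016 m and horizontal distance between brush_tip and beaker_centre below 0.022 m and angle between beaker's own z axis and vertical below 0.3 rad), for 0.04 s.
2. brush drawn up over the beaker, its tip at least 25 mm above the inner floor (z of brush_tip in the frame of beaker above 0.028 m and horizontal distance between brush_tip and beaker_centre below 0.022 m and angle between beaker's own z axis and vertical below 0.3 rad), for 0.04 s.
3. bristle end down at the bottom of the beaker (second time; tip at most 13 mm above the inner floor) (all of step 1), for 0.04 s.
4. brush drawn up over the beaker, its tip at least 25 mm above the inner floor (all of step 2), for 0.04 s.
5. bristle end down at the bottom of the beaker (third time; tip at most 13 mm above the inner floor) (all of step 3), for 0.04 s.
6. brush stood back in its pot, tip down near the floor of the pot, less than 15 degrees from upright and let go (horizontal distance between brush_tip and pot_floor below 0.012 m and z of brush_tip in the frame of pot_floor below 0.01 m and angle between brush_tip's own z axis and vertical below 0.26 rad and contact force between the fingers and brush below 0.05 N), for 0.2 s.
At the end, for the whole second after the job is handed in: Brush at rest in the cradle: bristle-end centre within 17 mm of the back wall, 22 mm of the floor and 22 mm of mid-width; handle middle 50-74 mm above the bench, within 12 mm of the mid-plane. Beaker upright, still, within 60 mm of its start (y of brush_tip in the frame of lip_floor between -0.002 and 0.017 m and x of brush_tip in the frame of lip_floor between -0.022 and 0.022 m and z of brush_tip in the frame of lip_floor below 0.022 m and z of brush_handle in the frame of cradle between 0.05 and 0.074 m and x of brush_handle in the frame of cradle between -0.012 and 0.012 m and linear speed of each of brush, beaker below 0.02 m/s and distance of beaker from where it was at the start of the episode below 0.06 m and angle between beaker's own z axis and vertical below 0.1 rad); the robot touches nothing.
It fails at once if the beaker is tipped over (more than 35 degrees) (angle between beaker's own z axis and vertical above 0.6 rad).
It fails at once if the marker is moved by more than 30 mm (distance of marker from where it was at the start of the episode above 0.03 m).
It fails at once if the blue cap is moved by more than 30 mm (distance of blue_cap from where it was at the start of the episode above 0.03 m).
It fails at once if the rubber bung is moved by more than 30 mm (distance of rubber_bung from where it was at the start of the episode above 0.03 m).
It also fails if it takes over 61 s, if anything falls off the work surface, if the arm or the gripper's body presses on something with over 40 N, if the wrist force passes 120 N, or if a joint passes its speed limit or range.

## Working session

There is one attempt and no reset: what is moved stays moved. The work goes in short steps, Python scripts to look and compute and a tool call to move; the robot and the scene stay as the last step left them, time stands still between calls to the robot, and variables do not carry over. Pictures are saved under pics/ and viewed, at most 10 in all, crops included, and the job is handed in when it is done.

Besides the shell and the picture viewer there is one more tool, called as name(argument=value, ...), one argument or row to a line, values as JSON. drive_tool: Moves the arm, as the interface text tells. Its arguments: {"type":"object","properties":{"motion":{"type":"array","items":{"type":"array"}},"force":{"type":"number"}},"required":["motion"]}

```bash
ls; mkdir -p pics; python3 - <<'E'
from bench import ctrl
import cv2,numpy as np
for n in ("scene","top"):
    cv2.imwrite(f"pics/{n}0.png",ctrl.get_image(n)[:,:,::-1])
    c=ctrl.calibration(n); print(n,c)
print(ctrl.calibration("wrist"))
s=ctrl.get_state();print(s)
E
```

```text
pics
scene {'K': array([[442.19496857,   0.        , 320.40018702],
       [  0.        , 442.19496857, 197.49943645],
       [  0.        ,   0.        ,   1.        ]]), 'distortion': array([-0.03036616,  0.        ,  0.        ,  0.        ,  0.        ]), 'origin': array([-0.13934397,  0.63424701,  0.96669407]), 'attitude': array([ 0.38106553, -1.00823661, -2.19916673])}
top {'K': array([[452.54518447,   0.        , 331.6720094 ],
       [  0.        , 452.54518447, 199.30779816],
       [  0.        ,   0.        ,   1.        ]]), 'distortion': array([-0.04558499,  0.        ,  0.        ,  0.        ,  0.        ]), 'origin': array([ 0.39935883, -0.09089186,  1.24896866]), 'attitude': array([ 0.10222214, -0.0955126 , -1.56077167])}
{'K': array([[277.0880558 ,   0.        , 315.76529145],
       [  0.        , 277.0880558 , 196.91059251],
       [  0.        ,   0.        ,   1.        ]]), 'distortion': array([-0.03093715,  0.        ,  0.        ,  0.        ,  0.        ]), 'tool_from_camera': array([[-8.13462412e-04,  9.70526524e-01,  2.40992954e-01,
         6.54812717e-02
[... 266 characters left out ...]
': 0.1, 'joint_positions': array([ 1.18610171,  0.32176719, -0.07005246,  1.4515094 ,  0.02258247,
        1.37083312, -0.05690084]), 'qd': array([-0.00041664, -0.00246481,  0.00085417, -0.00131521, -0.00101863,
        0.00158894, -0.00024367]), 'joint_torque': array([ 1.84537789e-04, -4.92570662e+01, -4.05517146e-01, -3.13398135e+01,
       -6.40941714e-02,  3.95759556e-02,  6.08934761e-05]), 'position': array([ 0.2522051 , -0.59867723,  0.29128054]), 'tool_rot': array([-3.07770363e+00, -6.21937601e-01,  6.69567375e-04]), 'ft_force': array([ 0.62824756, -0.16552864, -0.33518347]), 'torque': array([ 0.01659169, -0.02347082,  0.02697516]), 'grip_force': 0.0, 'grip_width': 0.9980966999866263}
```

View pics/scene0.png

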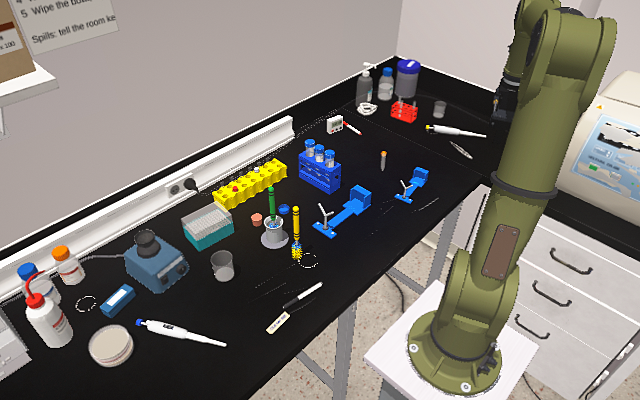

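View pics/top0.png

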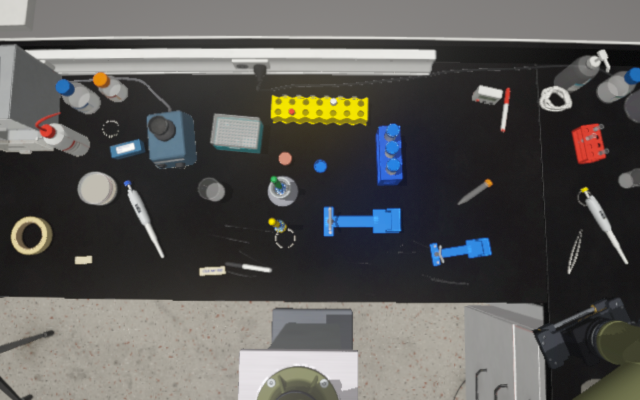

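Both views show the green brush in its pot (top 282,190), the beaker (top 211,189), the yellow decoy (top 278,227), and the large cradle (top 325–400,221) with its fork at the left and lip at the right. The small cradle is at (460,250). I'll zoom in next.

```bash
cat > h.py <<'E'
from bench import ctrl
import cv2,numpy as np
from scipy.spatial.transform import Rotation as R
def cam(n,s=None):
    c=ctrl.calibration(n)
    if n=="wrist":
        s=s or ctrl.get_state()
        T=np.eye(4);T[:3,:3]=R.from_rotvec(s["tool_rot"]).as_matrix();T[:3,3]=s["position"]
        M=T@c["tool_from_camera"]
        return c["K"],c["distortion"],M[:3,3],M[:3,:3]
    return c["K"],c["distortion"],np.array(c["origin"]),R.from_rotvec(c["attitude"]).as_matrix()
def ray(C,uv):
    K,d,o,Rm=C
    p=cv2.undistortPoints(np.array([[uv]],float),K,d)[0,0]
    return o,Rm@np.array([p[0],-p[1],-1])
def at(C,uv,z):
    o,r=ray(C,uv); return o+r*(z-o[2])/r[2]
def proj(C,P):
    K,d,o,Rm=C
    q=(np.atleast_2d(P)-o)@Rm*[1,-1,-1]
    return cv2.projectPoints(q,np.zeros(3),np.zeros(3),K,d)[0][:,0]
def tri(obs):
    A=0;b=0
    for C,uv in obs:
        o,r=ray(C,uv);r=r/np.linalg.norm(r);M=np.eye(3)-np.outer(r,r);A=A+M;b=b+M@o
    return np.linalg.solve(A,b)
E
python3 - <<'E'
import cv2
t=cv2.imread("pics/top0.png")[145:285,190:410];s=cv2.imread("pics/scene0.png")[165:290,200:390]
cv2.imwrite("pics/tc.png",cv2.resize(t,None,fx=3.6,fy=3.6,interpolation=2))
cv2.imwrite("pics/sc.png",cv2.resize(s,None,fx=4,fy=4,interpolation=2))
E
```

```text
(no output)
```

View pics/tc.png

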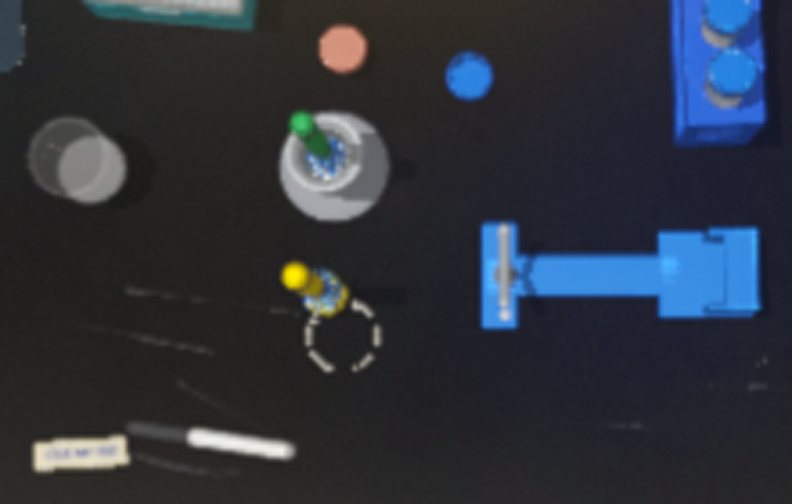

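View pics/sc.png

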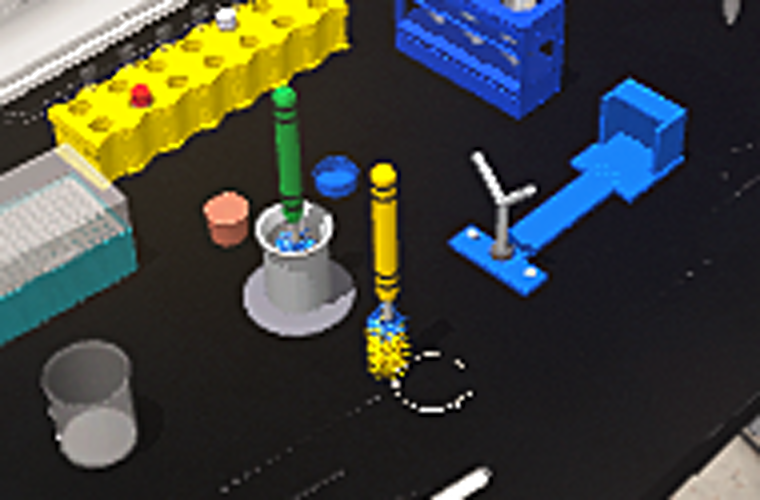

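Top crop: handle end at (302,123), pot foot centre at (334,166), pot rim at (322,155), beaker floor at (92,169), beaker rim at (68,157). Cradle fork arms run (504,228)–(504,318), with the lip block's right edge at x≈759, y 228–317. Scene crop: handle end at (284,97), pot rim at (294,231), beaker rim at (87,373), fork V at (502,202).

```bash
python3 - <<'E'
from h import *
np.set_printoptions(precision=4,suppress=True)
T=cam("top");S=cam("scene")
t=lambda x,y:((x+.5)/3.6-.5+190,(y+.5)/3.6-.5+145)
s=lambda x,y:((x+.5)/4-.5+200,(y+.5)/4-.5+165)
def pr(n,a,b): print(n,"tri",tri([(T,t(*a)),(S,s(*b))]))
pr("handle end",(302,123),(284,97))
pr("pot rim",(322,155),(294,231))
pr("bk rim",(68,157),(87,373))
pr("bk bot",(92,169),(97,437))
pr("V",(504,272),(502,202))
pr("yellow end",(295,276),(382,173))
for n,p,z in [("handle end",(302,123),.2),("pot foot",(334,166),.006),("potrim",(322,155),.072),("bk bot",(92,169),.003),("bk rim",(68,157),.071),("fork top arm",(504,228),.095),("fork bot arm",(504,318),.095),("V",(504,272),.065),("base l1",(482,223),.008),("base l2",(482,328),.008),("lipR1",(758,228),.056),("lipR2",(760,317),.056),("marker R",(294,451),.008),("marker L",(130,428),.008),("bung",(343,48),.028),("cap",(469,76),.014),("yel",(295,276),.195)]:
    print(n,at(T,t(*p),z))
print("scene"); 
for n,p,z in [("potrim",(294,231),.072),("bk rim",(87,373),.071),("bk bot",(97,437),.003),("V",(502,202),.065),("hand",(284,97),.2)]: print(n,at(S,s(*p),z))
E
```

```text
handle end tri [0.5804 0.0517 0.1953]
pot rim tri [0.5782 0.0535 0.0713]
bk rim tri [0.5754 0.2402 0.0721]
bk bot tri [0.5769 0.2407 0.0045]
V tri [ 0.495  -0.0797  0.0648]
yellow end tri [0.4807 0.055  0.1913]
handle end [0.5798 0.0513 0.2   ]
pot foot [0.5798 0.0521 0.006 ]
potrim [0.5782 0.0535 0.072 ]
bk bot [0.5765 0.2405 0.003 ]
bk rim [0.5756 0.2406 0.071 ]
fork top arm [ 0.5231 -0.0803  0.095 ]
fork bot arm [ 0.4591 -0.0809  0.095 ]
V [ 0.4941 -0.0803  0.065 ]
base l1 [ 0.5362 -0.0626  0.008 ]
base l2 [ 0.4559 -0.0635  0.008 ]
lipR1 [ 0.5287 -0.2671  0.056 ]
lipR2 [ 0.4632 -0.2679  0.056 ]
marker R [0.362  0.0775 0.008 ]
marker L [0.3779 0.2025 0.008 ]
bung [0.6679 0.0447 0.028 ]
cap [ 0.6495 -0.0516  0.014 ]
yel [0.48   0.0541 0.195 ]
scene
potrim [0.5775 0.0538 0.072 ]
bk rim [0.5763 0.2397 0.071 ]
bk bot [0.5787 0.2405 0.003 ]
V [ 0.4958 -0.0789  0.065 ]
hand [0.5757 0.0551 0.2   ]
```

```bash
cat >> h.py <<'E'
BASE=R.from_matrix(np.array([[0,1,0],[1,0,0],[0,0,-1]]).T)  # tool x=+y, y=+x, z down
BASE=R.from_matrix(np.column_stack([[0,1,0],[1,0,0],[0,0,-1]]))
def tilt(deg):  # + : tool z leans to +y (body on -y side)
    return R.from_rotvec([np.radians(deg),0,0])*BASE
def plan(segs,dec=1,start=None):
    """segs: (tcp xyz, Rotation, rows). Tool-frame rows, cm/deg, rounded, error carried."""
    s=ctrl.get_state(); p,r=start or (np.array(s["position"]),R.from_rotvec(s["tool_rot"]))
    for P,Q,n in segs:
        p0,r0=p,r; dv=(r0.inv()*Q).as_rotvec()
        print("seg")
        for i in range(1,n+1):
            pt=p0+(np.array(P)-p0)*i/n; rt=r0*R.from_rotvec(dv*i/n)
            d=np.round(r.inv().apply(pt-p)*100,dec); a=np.round((r.inv()*rt).as_rotvec(degrees=True),1)
            d+=0.;a+=0.
            print("  ",d.tolist(),a.tolist())
            p=p+r.apply(d/100); r=r*R.from_rotvec(a,degrees=True)
    print("end",np.round(p,4),np.round(r.as_rotvec(),3))
def grip(g,Q): return np.array(g)-Q.apply([0,0,.051])
E
python3 - <<'E'
from h import *
plan([([.50,-.12,.36],BASE,10),(grip([.579,.053,.311],BASE),BASE,4)])
E
```

```text
seg
   [4.1, -3.5, -0.7] [0.0, 0.0, -6.7]
   [4.6, -2.9, -0.7] [0.0, 0.0, -6.7]
   [4.8, -2.4, -0.6] [0.0, 0.0, -6.7]
   [5.1, -1.8, -0.7] [0.0, 0.0, -6.8]
   [5.2, -1.2, -0.7] [0.0, 0.0, -6.7]
   [5.4, -0.6, -0.7] [0.0, 0.0, -6.7]
   [5.4, 0.0, -0.7] [0.0, -0.1, -6.7]
   [5.3, 0.7, -0.7] [-0.1, 0.0, -6.7]
   [5.2, 1.3, -0.7] [0.0, 0.0, -6.7]
   [5.1, 1.9, -0.6] [0.0, 0.0, -6.8]
seg
   [4.3, 2.0, -0.1] [0.0, 0.0, 0.0]
   [4.3, 2.0, 0.0] [0.0, 0.0, 0.0]
   [4.4, 1.9, -0.1] [0.0, 0.0, 0.0]
   [4.3, 2.0, 0.0] [0.0, 0.0, 0.0]
end [0.5787 0.0533 0.3615] [ 2.22   2.222 -0.   ]
```

drive_tool(
  motion=[
    [[4.1,-3.5,-0.7],[0,0,-6.7],1],
    [[4.6,-2.9,-0.7],[0,0,-6.7],1],
    [[4.8,-2.4,-0.6],[0,0,-6.7],1],
    [[5.1,-1.8,-0.7],[0,0,-6.8],1],
    [[5.2,-1.2,-0.7],[0,0,-6.7],1],
    [[5.4,-0.6,-0.7],[0,0,-6.7],1],
    [[5.4,0,-0.7],[0,0,-6.7],1],
    [[5.3,0.7,-0.7],[0,0,-6.7],1],
    [[5.2,1.3,-0.7],[0,0,-6.7],1],
    [[5.1,1.9,-0.6],[0,0,-6.8],1],
    [[4.3,2.0,0],[0,0,0],1],
    [[4.3,2.0,0],[0,0,0],1],
  ],
  force=40,
)

```text
time: 1.6
position: [0.5402, -0.0325, 0.36]
tool_rot: [2.22, 2.222, -0.001]
ft_force: [1.4, 0.5, 0.7]
grip_width: 1.004
grip_force: 0.0
```

```bash
python3 - <<'E'
from h import *
s=ctrl.get_state();C=cam("wrist",s)
im=ctrl.get_image("wrist")[:,:,::-1].copy();cv2.imwrite("pics/w1.png",im)
print(s["position"],C[2]);np.save("w1.npy",np.r_[s["position"],s["tool_rot"]])
for n,P in dict(end=[.579,.053,.201],rim=[.579,.053,.072],bk=[.577,.2405,.071],V=[.496,-.08,.065],wall=[.496,-.26,.008]).items(): print(n,proj(C,P))
E
```

```text
[ 0.54021592 -0.03253067  0.36004248] [0.54022404 0.03248579 0.45336736]
end [[360.1615807  103.91762975]]
rim [[344.90988502 112.16043535]]
bk [[346.48299615 -50.50748291]]
V [[285.27698676 207.42432645]]
wall [[291.336845   293.63697582]]
```

View pics/w1.png

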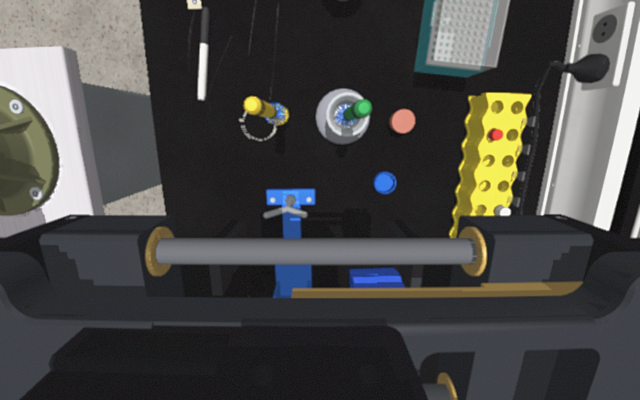

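Handle end is at (363,107) and the pot rim centre near (343,114), within about 3 mm of the prediction. The cradle fork plate is centred near (291,200). Brush end is therefore about (.580,.0515), so I'll descend and grip.

drive_tool(
  motion=[
    [[4.2,2.0,0],[0,0,0],1],
    [[4.2,2.0,0],[0,0,0],1],
    [[0,0,0],[0,0,0],1],
    [[0,0,4.3],[0,0,0],1],
    [[0,0,4.3],[0,0,0],1],
    [[0,0,4.2],[0,0,0],1],
    [[0,0,0],[0,0,0],1],
    [[0,0,0],[0,0,0],-1],
    [[0,0,0],[0,0,0],-1],
    [[0,0,0],[0,0,0],-1],
    [[0,0,0],[0,0,0],-1],
    [[0,0,0],[0,0,0],-1],
  ],
  force=40,
)

```text
time: 3.15
position: [0.5799, 0.0501, 0.2325]
tool_rot: [2.22, 2.222, 0.0]
ft_force: [0.1, -0.1, -0.0]
grip_width: 0.513
grip_force: 0.0
```

drive_tool(
  motion=[
    [[0,0,0],[0,0,0],-1],
    [[0,0,0],[0,0,0],-1],
    [[0,0,0],[0,0,0],-1],
    [[0,0,0],[0,0,0],-1],
    [[0,0,0],[0,0,0],-1],
    [[0,0,-4.5],[0,0,0],-1],
    [[0,0,-4.5],[0,0,0],-1],
    [[0,0,0],[0,0,0],-1],
  ],
)

```text
time: 4.15
position: [0.5814, 0.0508, 0.3262]
tool_rot: [2.217, 2.219, 0.008]
ft_force: [0.4, 0.0, -1.2]
grip_width: 0.17
grip_force: 40.0
```

```bash
python3 - <<'E'
from h import *
s=ctrl.get_state();print(s["position"],s["tool_rot"],s["ft_force"])
a=ctrl.get_image("scene")[:,:,::-1];b=ctrl.get_image("top")[:,:,::-1]
cv2.imwrite("pics/s2f.png",a)
g=np.array(s["position"])+R.from_rotvec(s["tool_rot"]).apply([0,0,.051])
S=cam("scene");T=cam("top");t=g-[0,0,.175]
print("tip exp",t,proj(S,t),proj(T,t))
A=cv2.resize(a[165:285,220:320],None,fx=4,fy=4,interpolation=2);B=cv2.resize(b[140:260,230:330],None,fx=4,fy=4,interpolation=2)
cv2.imwrite("pics/c2.png",np.hstack([A,B]))
E
```

```text
[0.58144765 0.0508197  0.32624712] [2.21666957 2.21910052 0.00815238] [ 0.36701409  0.03559853 -1.1553851 ]
tip exp [0.58181608 0.05082639 0.10024845] [[272.36222334 214.0201614 ]] [[278.83028866 184.66782445]]
```

View pics/c2.png

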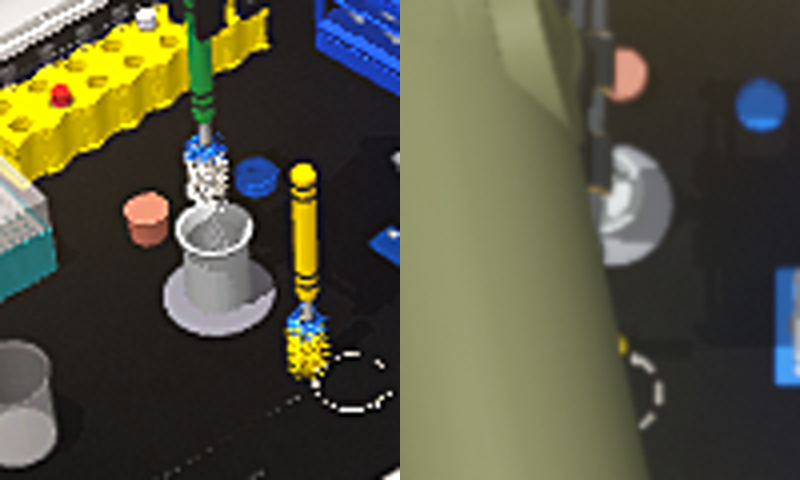

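The brush hangs vertically with its tip at scene (272,215), which matches the prediction. Next it goes over the beaker.

drive_tool(
  motion=[
    [[3.8,-0.1,0],[0,0,0],-1],
    [[3.8,-0.1,0],[0,0,0],-1],
    [[3.8,-0.1,0],[0,0,0],-1],
    [[3.8,-0.1,0],[0,0,0],-1],
    [[3.8,0,0],[0,0,0],-1],
    [[0,0,0],[0,0,0],-1],
    [[0,0,0],[0,0,0],-1],
  ],
)

```text
time: 5.12
position: [0.5754, 0.2391, 0.3206]
tool_rot: [-2.22, -2.222, 0.005]
ft_force: [0.1, -0.6, -1.1]
grip_width: 0.169
grip_force: 40.0
```

drive_tool(
  motion=[
    [[0.1,0.1,2.5],[0,0,0],-1],
    [[0,0,3.0],[0,0,0],-1],
    [[0,0,3.0],[0,0,0],-1],
    [[0,0,0],[0,0,0],-1],
    [[0,0,0],[0,0,0],-1],
  ],
)

```text
time: 5.75
position: [0.5774, 0.2403, 0.2382]
tool_rot: [2.222, 2.22, 0.001]
ft_force: [-0.2, -0.1, -0.8]
grip_width: 0.167
grip_force: 40.0
```

drive_tool(
  motion=[
    [[0,0,0.4],[0,0,0],-1],
    [[0,0,0],[0,0,0],-1],
    [[0,0,-3.0],[0,0,0],-1],
    [[0,0,-2.0],[0,0,0],-1],
    [[0,0,0],[0,0,0],-1],
    [[0,0,0],[0,0,0],-1],
    [[0,0,3.0],[0,0,0],-1],
    [[0,0,2.0],[0,0,0],-1],
    [[0,0,0],[0,0,0],-1],
    [[0,0,0],[0,0,0],-1],
  ],
)

```text
time: 7.0
position: [0.5767, 0.2412, 0.2334]
tool_rot: [-2.22, -2.222, -0.0]
ft_force: [0.3, 0.2, 0.1]
grip_width: 0.177
grip_force: 40.0
```

drive_tool(
  motion=[
    [[0,0,-3.0],[0,0,0],-1],
    [[0,0,-2.0],[0,0,0],-1],
    [[0,0,0],[0,0,0],-1],
    [[0,0,0],[0,0,0],-1],
    [[0,0,3.0],[0,0,0],-1],
    [[0,0,2.0],[0,0,0],-1],
    [[0,0,0],[0,0,0],-1],
    [[0,0,0],[0,0,0],-1],
  ],
)

```text
time: 8.0
position: [0.5768, 0.2412, 0.2335]
tool_rot: [-2.22, -2.222, -0.0]
ft_force: [1.0, 0.6, -0.9]
grip_width: 0.173
grip_force: 40.0
```

drive_tool(
  motion=[
    [[0,0,-2.5],[0,0,0],-1],
    [[0,0,-3.5],[0,0,0],-1],
    [[0,0,-3.0],[0,0,0],-1],
    [[-3.7,0.1,0],[0,0,0],-1],
    [[-3.8,0.1,0],[0,0,0],-1],
    [[-3.8,0,0],[0,0,0],-1],
    [[-3.8,0,0],[0,0,0],-1],
    [[-3.8,0,0],[0,0,0],-1],
    [[0,0,0],[0,0,0],-1],
    [[0,0,0],[0,0,0],-1],
  ],
)

```text
time: 9.25
position: [0.5789, 0.0531, 0.324]
tool_rot: [2.22, 2.223, 0.002]
ft_force: [0.6, 1.1, -0.4]
grip_width: 0.173
grip_force: 40.0
```

```bash
python3 - <<'E'
from h import *
s=ctrl.get_state();print(s["position"],s["tool_rot"],s["ft_force"])
a=ctrl.get_image("scene")[:,:,::-1]
g=np.array(s["position"])+R.from_rotvec(s["tool_rot"]).apply([0,0,.051])
S=cam("scene");t=g-[0,0,.175]
print("tip exp",t,proj(S,t)-[190,165])
cv2.imwrite("pics/c3.png",cv2.resize(a[165:285,190:320],None,fx=5,fy=5,interpolation=2))
E
```

```text
[0.5789026  0.05307618 0.32403209] [2.21957734e+00 2.22294442e+00 2.21728075e-03] [ 0.59066686  1.06602304 -0.3859853 ]
tip exp [0.57896262 0.05311799 0.09803215] [[82.47752137 50.46089656]]
```

View pics/c3.png

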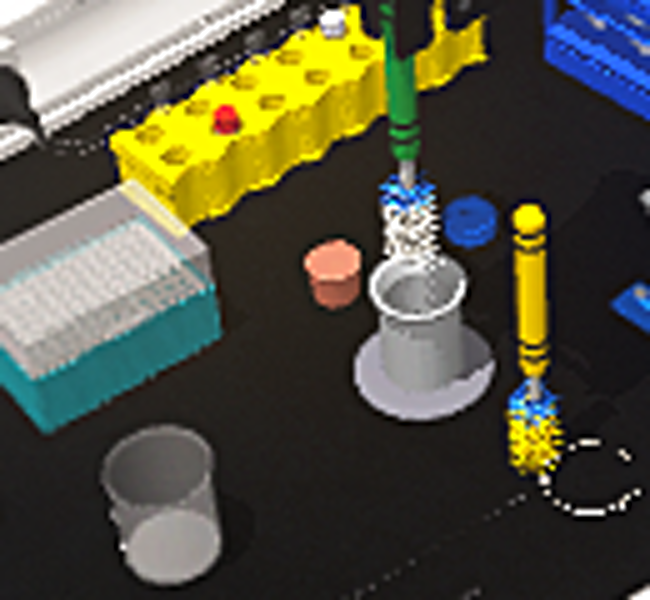

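The brush tip is at (410,256), just above the pot mouth (418,288) and aligned with it. The beaker is upright and undisturbed. Lowering and letting go.

drive_tool(
  motion=[
    [[0,0,3.0],[0,0,0],-1],
    [[0,0,3.0],[0,0,0],-1],
    [[0,0,3.0],[0,0,0],-1],
    [[0,0,0],[0,0,0],-1],
    [[0,0,0],[0,0,0],-1],
  ],
)

```text
time: 9.93
position: [0.5791, 0.0533, 0.2343]
tool_rot: [2.219, 2.224, 0.002]
ft_force: [0.4, -0.5, -0.5]
grip_width: 0.172
grip_force: 40.1
```

drive_tool(
  motion=[
    [[0,0,0],[0,0,0],1],
    [[0,0,0],[0,0,0],1],
    [[0,0,0],[0,0,0],1],
    [[0,0,0],[0,0,0],1],
    [[0,0,0],[0,0,0],1],
    [[0,0,0],[0,0,0],1],
    [[0,0,0],[0,0,0],1],
    [[0,0,0],[0,0,0],1],
    [[0,0,-3.0],[0,0,0],1],
    [[0,0,-3.0],[0,0,0],1],
    [[0,0,-3.0],[0,0,0],1],
    [[0,0,0],[0,0,0],1],
  ],
)

```text
time: 11.42
position: [0.5799, 0.0525, 0.3258]
tool_rot: [2.218, 2.22, 0.005]
ft_force: [0.2, 0.1, -0.7]
grip_width: 0.996
grip_force: 0.0
```

```bash
python3 - <<'E'
from h import *
Q=tilt(45)
plan([(grip([.58,-.032,.239],Q),Q,6),(grip([.58,.053,.154],Q),Q,4)])
E
```

```text
seg
   [-2.0, 0.0, 0.8] [0.0, 7.5, 0.0]
   [-2.1, 0.0, 0.6] [0.1, 7.5, 0.1]
   [-2.2, 0.0, 0.3] [0.0, 7.5, 0.0]
   [-2.2, 0.0, 0.0] [0.1, 7.5, 0.0]
   [-2.1, 0.0, -0.2] [0.0, 7.5, 0.0]
   [-2.1, 0.0, -0.6] [0.0, 7.5, 0.1]
seg
   [0.0, 0.0, 3.0] [0.0, 0.0, 0.0]
   [0.0, 0.0, 3.0] [0.0, 0.0, 0.0]
   [0.0, 0.0, 3.0] [0.0, 0.0, 0.0]
   [0.0, 0.0, 3.0] [0.0, 0.0, 0.0]
end [0.5802 0.0171 0.1905] [-1.761 -1.759 -0.73 ]
```

drive_tool(
  motion=[
    [[-2.0,0,0.8],[0,7.5,0],1],
    [[-2.1,0,0.6],[0,7.5,0],1],
    [[-2.2,0,0.3],[0,7.5,0],1],
    [[-2.2,0,0],[0,7.5,0],1],
    [[-2.1,0,-0.2],[0,7.5,0],1],
    [[-2.1,0,-0.6],[0,7.5,0],1],
    [[0,0,0],[0,0,0],1],
    [[0,0,0],[0,0,0],1],
  ],
)

```text
time: 12.42
position: [0.5788, -0.0673, 0.2725]
tool_rot: [-1.758, -1.76, -0.728]
ft_force: [0.0, -0.1, 0.3]
grip_width: 1.002
grip_force: 0.0
```

```bash
python3 - <<'E'
from h import *
s=ctrl.get_state();C=cam("wrist",s);print(s["position"],s["tool_rot"],s["joint_positions"])
w=ctrl.get_image("wrist")[:,:,::-1];a=ctrl.get_image("scene")[:,:,::-1]
print(proj(C,[[.58,.053,.201],[.58,.053,.081],[.579,.053,.072]])-[170,0], proj(cam("scene"),[[.58,.053,.201],[.58,.053,.081]])-[220,165])
A=cv2.resize(a[165:285,220:320],None,fx=4,fy=4,interpolation=2);B=cv2.resize(w[0:240,230:430],None,fx=2,fy=2,interpolation=2)
cv2.imwrite("pics/c4.png",np.hstack([A,B]))
E
```

```text
[ 0.57877792 -0.06727281  0.27245717] [-1.75805649 -1.7604568  -0.72787356] [ 0.93308901  0.4614229  -0.68234834  1.57972124 -0.46923689  1.44937479
  0.3903261 ]
[[147.17480301 166.99060297]
 [146.7331596  227.7708618 ]
 [145.89733042 230.84666272]] [[50.12774976 22.51881527]
 [52.59672708 54.57011106]]
```

View pics/c4.png

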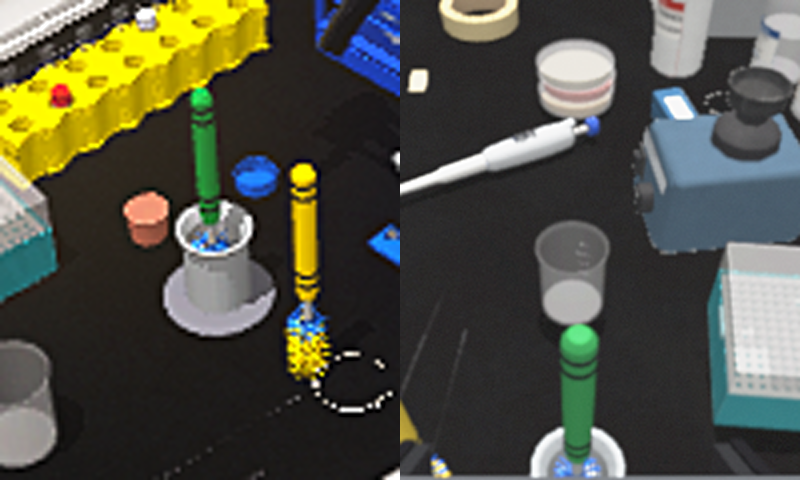

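The brush stands upright in the pot: handle end at scene crop (200,95), wrist crop (579,333), both as predicted. Approaching along the tool axis.

drive_tool(
  motion=[
    [[0,0.2,3.0],[0,0,0],1],
    [[0,0,3.0],[0,0,0],1],
    [[0,0,3.0],[0,0,0],1],
    [[0,0,2.8],[0,0,0],1],
    [[0,0,0],[0,0,0],1],
    [[0,0,0],[0,0,0],-1],
    [[0,0,0],[0,0,0],-1],
    [[0,0,0],[0,0,0],-1],
    [[0,0,0],[0,0,0],-1],
    [[0,0,0],[0,0,0],-1],
    [[0,0,0],[0,0,0],-1],
    [[0,0,0],[0,0,0],-1],
  ],
  force=50,
)

```text
time: 14.02
position: [0.5808, 0.0152, 0.1893]
tool_rot: [-1.759, -1.761, -0.729]
ft_force: [0.5, 0.5, 0.7]
grip_width: 0.284
grip_force: 0.0
```

drive_tool(
  motion=[
    [[0,0,0],[0,0,0],-1],
    [[0,0,0],[0,0,0],-1],
    [[0,0,0],[0,0,0],-1],
    [[0,0,0],[0,0,0],-1],
  ],
)

```text
time: 14.52
position: [0.5808, 0.0151, 0.1892]
tool_rot: [-1.759, -1.761, -0.728]
ft_force: [0.3, -0.2, 0.2]
grip_width: 0.169
grip_force: 50.0
```

```bash
cat >> h.py <<'E'
R0=R.from_rotvec([-1.759,-1.761,-0.728]); T0=np.array([.5808,.0151,.1892]); B0=np.array([.5805,.0525,.006])
REL=R0.inv().apply(B0-T0)   # tip in tool
BX=R0.inv().apply([0,0,1])
def pose(tip,slope):
    Q=R.from_rotvec([-np.radians(90-slope),0,0])*tilt(45)
    return np.array(tip)-Q.apply(REL),Q
def bstate():
    s=ctrl.get_state();Q=R.from_rotvec(s["tool_rot"]);p=np.array(s["position"])
    b=Q.apply(BX);t=p+Q.apply(REL)
    print("tip",np.round(t,4),"axis",np.round(b,3),"mid",np.round(t+.135*b,4),"slope",np.degrees(np.arcsin(b[2])),"F",np.round(s["ft_force"],1),"tcp",s["position"])
    return p,Q
E
python3 - <<'E'
from h import *
bstate()
a=pose([.58,.0525,.11],90);b=pose([.58,-.10,.17],35);
w=np.array([.496,-.26,.008]); 
fin=w+[0,.012,.013]; c=pose(fin+.09*np.array([0,np.cos(np.radians(35)),np.sin(np.radians(35))]),35)
print(fin,c[0])
plan([(*a,3),(*b,9),(*c,4)])
E
```

```text
tip [0.5806 0.0526 0.006 ] axis [-0. -0.  1.] mid [0.5806 0.0525 0.141 ] slope 89.98529584841904 F [ 0.3 -0.2  0.2] tcp [0.580833   0.01512767 0.18924103]
[ 0.496 -0.248  0.021] [ 0.49621099 -0.04570703  0.20838264]
seg
   [2.4, 0.0, -2.5] [0.0, 0.0, 0.0]
   [2.5, 0.0, -2.4] [0.0, 0.0, 0.0]
   [2.4, -0.1, -2.5] [0.0, 0.0, 0.0]
seg
   [0.2, 0.0, 0.0] [0.0, -6.1, 0.0]
   [0.2, 0.0, 0.0] [0.0, -6.1, 0.0]
   [0.2, 0.0, 0.0] [0.0, -6.1, 0.0]
   [0.2, 0.0, -0.1] [0.0, -6.1, 0.0]
   [0.2, 0.0, -0.1] [0.0, -6.1, 0.0]
   [0.2, 0.0, -0.1] [0.0, -6.2, 0.0]
   [0.2, 0.0, -0.1] [0.0, -6.1, 0.0]
   [0.2, 0.0, -0.1] [0.0, -6.1, 0.0]
   [0.1, 0.0, -0.2] [0.0, -6.1, 0.0]
seg
   [-1.4, -2.1, 2.7] [0.0, 0.0, 0.0]
   [-1.4, -2.1, 2.8] [0.0, 0.0, 0.0]
   [-1.4, -2.1, 2.7] [0.0, 0.0, 0.0]
   [-1.4, -2.1, 2.7] [0.0, 0.0, 0.0]
end [ 0.4959 -0.0456  0.2085] [ 2.129  2.131 -0.187]
```

drive_tool(
  motion=[
    [[2.4,0,-2.5],[0,0,0],-1],
    [[2.5,0,-2.4],[0,0,0],-1],
    [[2.5,0,-2.5],[0,0,0],-1],
    [[0.2,0,0],[0,-6.1,0],-1],
    [[0.2,0,0],[0,-6.1,0],-1],
    [[0.2,0,0],[0,-6.1,0],-1],
    [[0.2,0,-0.1],[0,-6.1,0],-1],
    [[0.2,0,-0.1],[0,-6.1,0],-1],
    [[0.2,0,-0.1],[0,-6.2,0],-1],
    [[0.2,0,-0.1],[0,-6.1,0],-1],
    [[0.2,0,-0.1],[0,-6.1,0],-1],
    [[0.1,0,-0.2],[0,-6.1,0],-1],
  ],
)

```text
time: 16.02
position: [0.5806, 0.0297, 0.307]
tool_rot: [2.127, 2.129, -0.189]
ft_force: [-0.8, 1.0, -2.5]
grip_width: 0.173
grip_force: 50.0
```

drive_tool(
  motion=[
    [[0,0,0],[0,0,0],-1],
    [[0,0,0],[0,0,0],-1],
  ],
)

```text
time: 16.27
position: [0.5808, 0.0288, 0.3066]
tool_rot: [2.131, 2.131, -0.186]
ft_force: [0.3, -0.5, -1.1]
grip_width: 0.169
grip_force: 50.0
```

```bash
python3 - <<'E'
from h import *
bstate()
w=np.array([.496,-.26,.008]); 
fin=w+[0,.012,.013]; u=np.array([0,np.cos(np.radians(35)),np.sin(np.radians(35))])
plan([(*pose(fin+.09*u,35),4),(*pose(fin+.07*u,35),1)])
E
```

```text
tip [ 0.5805 -0.0996  0.1707] axis [0.    0.818 0.575] mid [0.5805 0.0108 0.2483] slope 35.097521954316925 F [ 0.3 -0.5 -1.1] tcp [0.58078312 0.02876874 0.30662563]
seg
   [-1.4, -2.1, 2.7] [0.0, 0.0, 0.0]
   [-1.4, -2.1, 2.8] [0.0, 0.0, 0.0]
   [-1.4, -2.1, 2.7] [0.0, -0.1, 0.0]
   [-1.4, -2.2, 2.8] [0.0, 0.0, 0.0]
seg
   [-1.5, 0.0, 1.4] [0.0, 0.0, 0.0]
end [ 0.4957 -0.0626  0.1968] [ 2.13   2.13  -0.187]
```

drive_tool(
  motion=[
    [[-1.4,-2.1,2.7],[0,0,0],-1],
    [[-1.4,-2.1,2.8],[0,0,0],-1],
    [[-1.4,-2.1,2.7],[0,0,0],-1],
    [[-1.4,-2.2,2.8],[0,0,0],-1],
    [[0,0,0],[0,0,0],-1],
    [[0,0,0],[0,0,0],-1],
  ],
)

```text
time: 17.02
position: [0.4967, -0.0456, 0.209]
tool_rot: [2.131, 2.129, -0.184]
ft_force: [0.9, -0.9, 0.2]
grip_width: 0.171
grip_force: 50.0
```

```bash
python3 - <<'E'
from h import *
p,Q=bstate()
t=p+Q.apply(REL);b=Q.apply(BX);n=np.array([0,-b[2],b[1]])
o=np.array([300,150])
print("exp tip,neck", proj(cam("scene"),[t,t+.055*b,t+.075*b,t+.014*n,t-.014*n])-o)
w=np.array([.496,-.26,.008])
print("lip front edge", proj(cam("scene"),w+[[-.033,.018,.048],[.033,.018,.048],[0,.18,.057]])-o)
a=ctrl.get_image("scene")[:,:,::-1]
A=cv2.resize(a[150:260,300:400],None,fx=5,fy=5,interpolation=2)
b2=ctrl.get_image("top")[:,:,::-1][180:260,310:410];B=cv2.resize(b2,None,fx=3,fy=3,interpolation=2)
print("top exp",proj(cam("top"),[t,t+.055*b])-[310,180])
o=np.zeros((550,800,3),np.uint8);o[:,:500]=A;o[:240,500:]=B
cv2.imwrite("pics/c5.png",o)
E
```

```text
tip [ 0.4966 -0.174   0.0732] axis [-0.001  0.819  0.574] mid [ 0.4965 -0.0635  0.1507] slope 35.06176904979113 F [ 0.9 -0.9  0.2] tcp [ 0.49668182 -0.0455544   0.20903433]
exp tip,neck [[46.03416197 47.85569197]
 [36.70241157 46.97834088]
 [33.14548358 46.64394092]
 [47.94915919 43.81223832]
 [44.12757371 51.88105377]]
lip front edge [[67.93715802 46.72805126]
 [51.94655421 37.3318986 ]
 [25.32008853 64.9130883 ]]
top exp [[55.59268333 39.25378717]
 [38.71644597 38.11315649]]
```

View pics/c5.png

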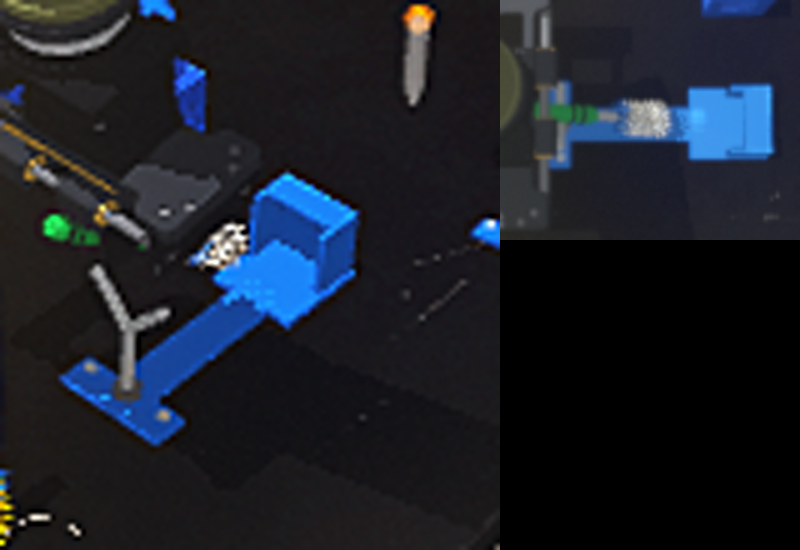

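Bristle end sits at (238,240) in the scene crop and (668,120) in the top crop, as predicted; the fork V at (130,327) and the lip box match the model too. Sliding in along the brush axis, then pivoting down.

```bash
python3 - <<'E'
from h import *
u=np.array([0,np.cos(np.radians(35)),np.sin(np.radians(35))])
fin=np.array([.496,-.248,.022])
plan([(*pose(fin,35),6),(*pose([.496,-.249,.023],18.5),5)])
E
```

```text
seg
   [-1.1, 0.0, 1.1] [0.0, 0.0, 0.0]
   [-1.1, 0.0, 1.0] [0.0, 0.0, 0.0]
   [-1.0, -0.1, 1.1] [0.1, 0.0, 0.0]
   [-1.1, 0.0, 1.1] [0.0, 0.0, 0.0]
   [-1.1, 0.0, 1.0] [0.0, 0.0, 0.0]
   [-1.1, 0.0, 1.1] [0.0, 0.0, 0.0]
seg
   [0.8, 0.0, 0.7] [0.0, -3.3, 0.0]
   [0.8, 0.0, 0.6] [0.0, -3.3, 0.0]
   [0.9, 0.0, 0.6] [0.0, -3.3, 0.0]
   [0.9, 0.0, 0.6] [0.0, -3.3, 0.0]
   [0.9, 0.0, 0.5] [0.1, -3.3, 0.0]
end [ 0.4963 -0.087   0.1165] [ 1.965  1.965 -0.463]
```

drive_tool(
  motion=[
    [[-1.1,0,1.1],[0,0,0],-1],
    [[-1.1,0,1.0],[0,0,0],-1],
    [[-1.0,-0.1,1.1],[0,0,0],-1],
    [[-1.1,0,1.1],[0,0,0],-1],
    [[-1.1,0,1.0],[0,0,0],-1],
    [[-1.1,0,1.1],[0,0,0],-1],
    [[0,0,0],[0,0,0],-1],
    [[0,0,0],[0,0,0],-1],
  ],
)

```text
time: 18.12
position: [0.4952, -0.1198, 0.1567]
tool_rot: [2.129, 2.131, -0.186]
ft_force: [0.3, -0.6, 0.2]
grip_width: 0.17
grip_force: 50.0
```

```bash
python3 - <<'E'
from h import *
bstate()
plan([(*pose([.496,-.249,.023],18.5),5)])
E
```

```text
tip [ 0.4952 -0.2483  0.0209] axis [-0.001  0.819  0.574] mid [ 0.495  -0.1378  0.0984] slope 35.041518427107874 F [ 0.3 -0.6  0.2] tcp [ 0.49517251 -0.11976966  0.15668688]
seg
   [0.8, 0.0, 0.7] [0.0, -3.3, 0.0]
   [0.8, 0.0, 0.6] [0.0, -3.3, 0.0]
   [0.9, 0.1, 0.6] [0.0, -3.3, 0.0]
   [0.8, 0.0, 0.5] [0.0, -3.3, 0.0]
   [1.0, 0.0, 0.5] [0.0, -3.3, 0.1]
end [ 0.4961 -0.0867  0.1165] [ 1.965  1.963 -0.461]
```

No contact force. Pivoting down.

drive_tool(
  motion=[
    [[0.8,0,0.7],[0,-3.3,0],-1],
    [[0.8,0,0.6],[0,-3.3,0],-1],
    [[0.9,0.1,0.6],[0,-3.3,0],-1],
    [[0.8,0,0.5],[0,-3.3,0],-1],
    [[0,0,0],[0,0,0],-1],
    [[1.0,0,0.5],[0,-3.3,0],-1],
    [[0,0,0],[0,0,0],-1],
    [[0,0,0],[0,0,0],-1],
  ],
)

```text
time: 19.12
position: [0.4978, -0.087, 0.1177]
tool_rot: [1.963, 1.964, -0.456]
ft_force: [4.3, 0.7, 2.2]
grip_width: 0.169
grip_force: 50.0
```

```bash
python3 - <<'E'
from h import *
bstate()
E
```

```text
tip [ 0.4982 -0.2487  0.0238] axis [-0.003  0.948  0.319] mid [ 0.4978 -0.1208  0.0669] slope 18.601691026201593 F [4.3 0.7 2.2] tcp [ 0.49778557 -0.08703071  0.11772081]
```

drive_tool(
  motion=[
    [[0,0.2,0],[0,0,0],-1],
    [[0,0,0],[0,0,0],-1],
    [[0,0,0],[0,0,0],-1],
  ],
)

```text
time: 19.5
position: [0.4982, -0.0872, 0.1173]
tool_rot: [1.964, 1.964, -0.462]
ft_force: [0.8, 1.6, 6.8]
grip_width: 0.168
grip_force: 50.0
```

drive_tool(
  motion=[
    [[0,0,0],[0,0,0],1],
    [[0,0,0],[0,0,0],1],
    [[0,0,0],[0,0,0],1],
    [[0,0,0],[0,0,0],1],
    [[0,0,0],[0,0,0],1],
    [[0,0,0],[0,0,0],1],
    [[0,0,0],[0,0,0],1],
    [[0,0,-2.0],[0,0,0],1],
    [[0,0,-3.5],[0,0,0],1],
    [[0,0,-4.0],[0,0,0],1],
    [[0,0,-4.0],[0,0,0],1],
    [[0,0,0],[0,0,0],1],
  ],
)

```text
time: 21.0
position: [0.4998, -0.0239, 0.2414]
tool_rot: [1.958, 1.964, -0.453]
ft_force: [-0.2, 0.4, 0.1]
grip_width: 1.0
grip_force: 0.0
```

```bash
python3 - <<'E'
from h import *
s=ctrl.get_state();C=cam("wrist",s)
a=ctrl.get_image("scene")[:,:,::-1];w=ctrl.get_image("wrist")[:,:,::-1];t=ctrl.get_image("top")[:,:,::-1]
A=cv2.resize(a[150:270,300:400],None,fx=4,fy=4,interpolation=2)
B=cv2.resize(t[180:260,300:410],(396,288),interpolation=2)
W=cv2.resize(w[:,120:520],(320,320),interpolation=2)
o=np.zeros((600,800,3),np.uint8);o[:480,:400]=A;o[:288,400:796]=B;o[280:600,480:]=W
cv2.imwrite("pics/c6.png",o)
u=np.array([0,np.cos(np.radians(18)),np.sin(np.radians(18))]);tp=np.array([.497,-.250,.0215])
P=[tp,tp+.075*u,tp+.195*u]
print(4*(proj(cam("scene"),P)-[300,150]));print(3.6*(proj(cam("top"),P)-[300,180])+[400,0]);print(.8*(proj(C,P)-[120,0])+[480,280])
E
```

```text
[[241.56125029 195.13277302]
 [185.69534545 215.87275247]
 [ 86.42709984 252.71468574]]
[[731.86380855 147.14400569]
 [639.68697889 143.99390844]
 [484.5710915  138.64647862]]
[[633.67973171 474.41531549]
 [633.44773728 456.60351535]
 [632.83930622 409.38254773]]
```

View pics/c6.png

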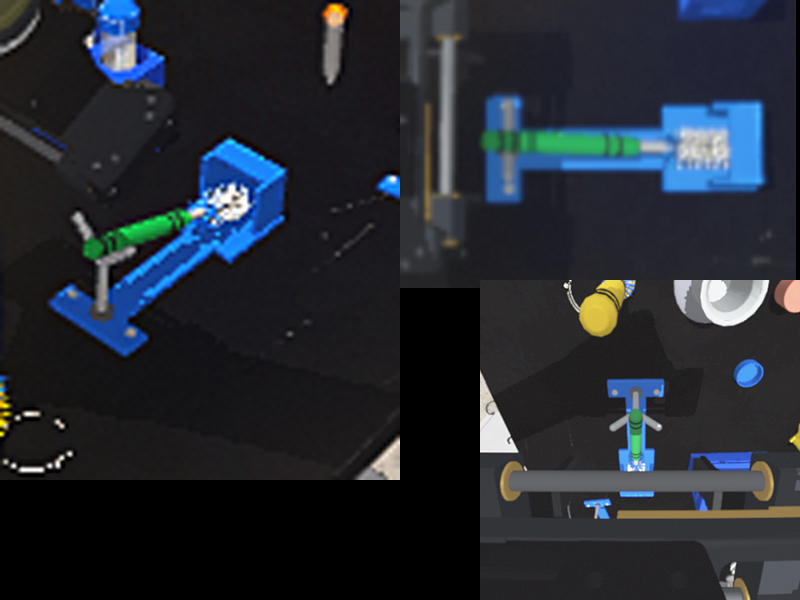

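The brush lies in the cradle as predicted: handle start at (639,145) and end at (484,141) in the top view, bristles under the lip, handle in the V, gripper clear. Handing in.

```bash
python3 -c "
from bench import ctrl
print(ctrl.close_job())"
```

```text
the job is handed in; nothing more can be done
None
```

I scrubbed the beaker three times, stood the brush back in its pot and released it, then laid it in the blue cradle (tip under the lip, handle in the fork) and handed the job in at about 21 s; the interface returned no verdict.

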